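# Mount a carving blank in the bayonet stand and hold it home

### The job

Swing the carving stand's brake lever to the yellow mark and leave it there. Then pick up the carved finial blank, push its bayonet foot down into the stand's socket against the spring (lugs through the two slots), twist it a quarter turn clockwise seen from above until it stops, and hold it there: finish still gripping it, since the spring would untwist and lift it again. Leave the gouges, the mallet and the wax tin where they are.

Things in the scene. Friction and masses are not known exactly. Their poses are not given: they have to be found in the camera images.
- blank_center (a point): Centre of the loose blank's square pale wooden block (44 x 44 mm, 60 mm tall, flower carved on top; 0.2 to 0.35 kg with its adaptor), standing upright. 70 mm above the foot, 30 mm above the top of the flange under the block (round, metal, 74 mm across, 6 mm thick). z up; x, y square to the block's faces; the lugs lie along x.
- blank_foot (a point): Centre of the underside of the blank's metal spigot (36 mm across, 34 mm long, under the flange). Axes as blank_center. Two brass lugs stick out of the spigot along +x and -x: 8 mm wide, 8 mm high, from 4 to 12 mm above the foot, tips 27 mm from the axis. Red marks on the flange's top lie over them. Half a turn gives the same fit.
- socket_mouth (a point): Centre of the socket's mouth, in the steel top face of the blue fixed carving stand (housing 88 x 88 mm, 65 mm tall); z up. Round hole 40 mm across, two slots along its +x and -x, 13 mm wide, reaching 30 mm from the centre, red marks at their ends. Plate 8 mm thick. The lugs are clear under it, free to turn, when blank_center is 50 mm or less above this point.
- plunger (a joint): Travel (m) of the sprung plunger in the socket, 0 to 0.012, grows downward. It meets the foot 14 mm below the mouth, needs 4 N to start and 10 N fully down. The lugs can turn under the plate from 0.006 on. At full travel blank_center is 44 mm above the mouth and the flange's underside 8 mm above the top face.
- carrier (a joint): Angle of the sprung carrier inside the socket that the lugs push round: 0 at rest, grows clockwise seen from above, stops at 1.45 rad. Takes 0.05 N m at first, 0.2 N m at the end, and springs back when let go. The lugs have about 0.1 rad of play before they push it, so the stop comes at about a quarter turn of the blank.
- brake (a joint): Angle of the brake lever: a flat steel arm turning in the horizontal plane about an upright pivot on the round dial at the stand's -y side. 0 to 1.5 rad, grows counter-clockwise seen from above. The yellow mark is at 0.9 rad (white ticks at 0, 0.45 and 1.4). Stays where left; light friction (about 1 N at the post).
- brake_post (a point): Middle of the gripping part of the upright black post at the lever's end: round, 16 mm across, 90 mm from the pivot; its top is 21 mm above this point; the steel arm's top is 33 mm below it.
- brake_hinge (a point): On the lever's upright pivot axis, at the height of brake_post.
- brake_mark (a point): Where brake_post is when the lever points exactly at the yellow mark.
- gouge_a: Loose gouge with medium-brown square-edged handle, about 225 mm long, 25 mm thick, lying along its x; a bystander, leave alone. Origin on its underside near the front end of the handle.
- gouge_b: Loose gouge with pale handle, same size; a bystander, leave alone.
- mallet: Loose carver's mallet lying on its side: dark head 70 x 90 x 60 mm centred 70 mm along its x, round handle 26 mm thick to 120 mm along -x; a bystander, leave alone.
- wax_tin: Loose closed brass-coloured tin with a pale lid, 70 mm across, 50 mm tall; a bystander, leave alone. Origin under its centre.
There are look-alikes about, which are no part of the job. Of the things that look like the part that bears blank_center, the largest one is meant.

How it is judged (in metres and radians):
On the way, in this order (a step that is already met when the one before it is completed fails the run):
1. the brake lever rests at the yellow mark (within 0.13 rad) (value of joint brake between 0.77 and 1.03 rad and velocity of joint brake between -0.1 and 0.1 rad/s), for 0.3 s.
2. the blank's foot is pushed in until the lugs are below the plate, not yet turned (horizontal distance between blank_center and socket_mouth below 0.006 m and z of blank_center in the frame of socket_mouth below 0.052 m and angle between blank_center's own z axis and vertical below 0.12 rad and value of joint carrier below 0.6 rad), for 0.1 s.
3. the blank is twisted home against the spring (value of joint carrier above 1.25 rad and horizontal distance between blank_center and socket_mouth below 0.006 m and z of blank_center in the frame of socket_mouth below 0.053 m and angle between blank_center's own z axis and vertical below 0.12 rad and contact force between the fingers and blank above 2 N and value of joint brake between 0.77 and 1.03 rad), for 0.3 s.
At the end, for the whole second after the job is handed in: Blank still gripped (over 2 N), lugs under the plate (block centre under 53 mm above the mouth, within 6 mm of its axis, upright within 0.12 rad), carrier beyond 1.25 of 1.45 rad, brake lever within 0.13 rad of the yellow mark (all of step 3); the arm keeps its last pose, push and grip.
It fails at once if the medium-brown gouge is moved more than 30 mm (distance of gouge_a from where it was at the start of the episode above 0.03 m).
It fails at once if the pale gouge is moved more than 30 mm (distance of gouge_b from where it was at the start of the episode above 0.03 m).
It fails at once if the mallet is moved more than 30 mm (distance of mallet from where it was at the start of the episode above 0.03 m).
It fails at once if the wax tin is moved more than 30 mm (distance of wax_tin from where it was at the start of the episode above 0.03 m).
It also fails if it takes over 67 s, if anything falls off the work surface, if the arm or the gripper's body presses on something with over 40 N, if the wrist force passes 120 N, or if a joint passes its speed limit or range.

### The arm

A 6-joint arm with a two-finger parallel gripper is mounted at the origin on the work surface. World frame = base frame: x ahead of the robot, y to its left, z up, the work surface at z = 0. Lengths are in m, angles in degrees, forces in N, time in s.
With the tool pointing down it reaches from about 0.375 to 0.9 m from the base axis. Payload 3.1 kg.
Tool frame: the origin (TCP) lies at the very end of the fingers, on their centre line; the grasp point (between the pads) lies grip_point_offset behind it (grip_point_offset is the distance from the TCP to the grasp point, in m); z points along the fingers, y is the line along which they close (so a half turn about z gives the same grasp; the last joint's range is limited). The gripper opens to 87 mm and grips with 3 to 60 N. Pads are 19 mm wide; open, the fingers measure 117 mm over their backs; the gripper's body (75 mm by 190 mm) begins 51 mm behind the grasp point.
Start: joints at [-86.488, 30.224, 82.088, -0, 67.689, -10.227], TCP at [0.148, -0.607, 0.223] pointing down, gripper open.
Joint ranges: [-176.69, 176.69], [-43.24, 126.21], [12.49, 139.97], [-82, 262], [0, 151.66], [-163.58, 163.58]. Speed limits (degrees/s): [159.86, 159.86, 180, 180, 180, 180].

### API

Orientations are given as a 3x3 rotation matrix whose columns are the frame's x, y, z axes.
In Python, from rig import * gives the robot as it stands.
- The arm moves only by the tool move_arm, never from a script. Its argument "increments" is a list of rows, each a list of 3 entries, a list of its own where there are three numbers: the shift along the tool's x, y, z in units of 30 mm (1.0 is 30 mm), then the turn, a rotation vector about the tool's x, y, z in units of 120 degrees (1.0 is 120 degrees), then the closure, from 0 (fully open) to 1 (shut). A call has 1 to 20 rows; each row shifts and turns the commanded pose from where the row before left it, along the tool's axes as they then stand; what a row does not reach is not made up. A row lasts 1/12 s, in which the tool goes at most 41.7 mm and 7.16 degrees, less where a joint would pass 70% of its speed; a pose out of reach is approached as far as the arm can. A call with a number of a shift or a turn outside -1 to 1 is refused whole. A call with a gripper value outside its range is refused whole. The fingers move at their own pace and stop on an object; the grip force is fixed at half the most. Time passes only in rows, so rows that do not move let the fingers close. It gives the time, the measured TCP pose, the force, the opening and the grip force at its end, in the units of the state.
- read_state(): the state, without advancing time (a new reading comes with each control period).
- capture(name): name is "scene" or "top" or "wrist"; returns a dict with "img" (420x560x3 uint8, red, green, blue), "mtx" (3x3 intrinsics, pixels), "eye" and "rotation" of the camera in the world. Camera axes: x right, y down, z forward; pixel columns grow to the right and rows downward; lengths in m; the calibration is good to about 2 mm. A picture is of the moment at which its call begins. There is no depth.
- hand_in(): hands the job in; it is judged then, once.
Trained networks look in a picture, given as the dict that the camera call returned (one of the last four; its "shot" number tells which), for a name from the list of things; names that differ only in an ending like _2 or _b are one class to them, and where a whole thing is asked for, a point or a joint stands for the part that bears it (a point fixed in the world has none). Each returns a list of dicts, best first, with "confidence" (0 to 1); they miss things now and then, are a little off and sometimes report something else, mostly with a low value. They report only what shows in the picture. A call takes as long as a camera call. They do not tell look-alikes from the thing itself.
- search_frame(picture, label): "extent" ([left, top, right, bottom] as shares, 0 to 1, of the picture: columns of its width, rows of its height, round what is visible of it).
- pinpoint(picture, label): "xy" ([column, row] as shares, 0 to 1, of the picture: columns of its width, rows of its height: a listed point, or the origin of a listed thing).
The state is a dict: "time_s": time; "joint_positions": joint angles; "qvel": joint speeds; "tau": joint torques, N m; "position": TCP position; "tcp_rot": TCP orientation; "force": force on the tool from outside, world axes, zero at the start; "moment": the same for the moment, N m; "opening": opening from 0.0 (shut) to 1.0 (fully open); "grasp_force": force on a finger pad.
Only numpy, scipy, OpenCV 4.12 (cv2) and the standard library are available. Lean on these libraries where they do the work, as an engineer would, in place of code of your own. Each camera call takes 0.05 s, during which the arm holds its last target. There are 200 camera calls.

## Working session

There is one attempt and no reset: what is moved stays moved. The work goes in short steps, Python scripts to look and compute and a tool call to move; the robot and the scene stay as the last step left them, time stands still between calls to the robot, and variables do not carry over. Pictures are saved under pics/ and viewed, at most 10 in all, crops included, and the job is handed in when it is done.

Besides the shell and the picture viewer there is one more tool, called after "Call:" as a command line: name --argument value ..., lists and objects as JSON in quotes. move_arm: Moves the arm, as the interface text tells. Its arguments: {"type":"object","properties":{"increments":{"type":"array"}},"required":["increments"]}

```bash
mkdir -p pics; ls; cat > h.py <<'E'
from rig import *
import numpy as np, cv2
def save(p,n): cv2.imwrite('pics/'+n,cv2.cvtColor(p['img'],cv2.COLOR_RGB2BGR))
def ray(p,uv):
    d=np.linalg.inv(p['mtx'])@np.array([uv[0],uv[1],1.0]); d=np.array(p['rotation'])@d
    return np.array(p['eye']),d/np.linalg.norm(d)
def atz(p,uv,z):
    e,d=ray(p,uv); return e+d*(z-e[2])/d[2]
def proj(p,X):
    c=np.array(p['rotation']).T@(np.array(X)-np.array(p['eye'])); q=p['mtx']@c; return q[:2]/q[2]
def tri(obs):
    A=np.zeros((3,3));b=np.zeros(3)
    for p,uv in obs:
        e,d=ray(p,uv);M=np.eye(3)-np.outer(d,d);A+=M;b+=M@e
    return np.linalg.solve(A,b)
E
python3 - <<'E'
from h import *
import json
np.set_printoptions(precision=3,suppress=True)
s=read_state();print({k:s[k] for k in('time_s','position','tcp_rot','opening')})
try: print(grip_point_offset)
except Exception as e: print(e)
for n in('scene','top'):
    p=capture(n);save(p,n+'.png');print(n,p['eye'],p['mtx'][0])
    for l in('blank_center','blank_foot','socket_mouth','brake_post','brake_hinge','brake_mark','gouge_a','gouge_b','mallet','wax_tin'):
        print(l,[(round(float(d['xy'][0])*560),round(float(d['xy'][1])*420),round(float(d['confidence']),2)) for d in pinpoint(p,l)])
    print([( (np.array(d['extent'])*[560,420,560,420]).round(),d['confidence']) for d in search_frame(p,'blank_center')])
E
```

```text
pics
{'time_s': 0.0, 'position': array([ 0.148, -0.606,  0.222]), 'tcp_rot': array([[ 0.971,  0.237, -0.   ],
       [ 0.237, -0.971,  0.002],
       [ 0.   , -0.002, -1.   ]]), 'opening': 0.9972074316298787}
0.0187
scene [1.197 0.433 0.891] [431.634   0.    277.39 ]
blank_center [(171, 155, 0.87), (200, 163, 0.83)]
blank_foot [(174, 165, 0.92), (202, 181, 0.66), (176, 200, 0.64)]
socket_mouth [(296, 223, 0.64)]
brake_post [(273, 178, 0.64)]
brake_hinge [(274, 203, 0.75)]
brake_mark [(249, 188, 0.58)]
gouge_a [(212, 272, 0.72), (185, 232, 0.59), (297, 221, 0.23)]
gouge_b [(212, 272, 0.72), (185, 232, 0.59), (297, 221, 0.23)]
mallet []
wax_tin [(239, 163, 0.9)]
[(array([163., 144., 182., 167.]), 0.89), (array([190., 148., 214., 182.]), 0.74), (array([164., 174., 188., 202.]), 0.64), (array([271., 173., 281., 218.]), 0.48)]
top [0.405 0.037 0.995] [393.088   0.    285.965]
blank_center [(401, 193, 0.82), (448, 237, 0.77), (402, 234, 0.7)]
blank_foot [(439, 239, 0.96), (398, 198, 0.78)]
socket_mouth [(251, 202, 0.97)]
brake_post [(306, 247, 0.75)]
brake_hinge [(282, 214, 0.72), (359, 160, 0.44)]
brake_mark [(319, 221, 0.73)]
gouge_a [(354, 160, 0.66), (301, 136, 0.55)]
gouge_b [(354, 160, 0.66), (301, 136, 0.55)]
mallet [(124, 217, 0.86)]
wax_tin [(372, 286, 0.74)]
[(array([381., 222., 417., 249.]), 0.83), (array([430., 228., 459., 251.]), 0.78), (array([391., 186., 412., 203.]), 0.75), (array([ 72., 173., 151., 255.]), 0.43)]
```

```bash
python3 - <<'E'
from h import *
np.set_printoptions(precision=3,suppress=True)
s=capture('scene');t=capture('top')
a=s['img'][120:300,130:330];b=t['img'][120:310,230:480]
a=cv2.resize(a,None,fx=3.9,fy=3.3,interpolation=3);
cv2.imwrite('pics/a.png',a[...,::-1]);cv2.imwrite('pics/b.png',cv2.resize(b,None,fx=3.15,fy=3.15,interpolation=3)[...,::-1])
for n,u,v in(('mouth',(296,223),(251,202)),('post',(273,178),(306,247)),('hinge',(274,203),(282,214)),('mark',(249,188),(319,221)),('b1',(200,163),(402,234)),('b1b',(176,188),(402,234)),('b2',(200,163),(448,237)),('b3',(171,155),(448,237)),('b4',(176,186),(401,193)),('tin',(239,163),(372,286))):
    X=tri([(s,u),(t,v)]);print(n,X,proj(s,X)-u)
E
```

```text
mouth [0.546 0.088 0.065] [-0.616 -0.04 ]
post [ 0.44  -0.044  0.077] [-0.003 -0.   ]
hinge [0.519 0.01  0.074] [0.961 0.09 ]
mark [ 0.503 -0.078  0.073] [1.268 0.178]
b1 [ 0.473 -0.279  0.055] [0.003 0.001]
b1b [ 0.496 -0.345 -0.068] [8.556 1.683]
b2 [ 0.45  -0.356  0.028] [-13.992  -5.734]
b3 [ 0.468 -0.402  0.031] [-0.12  -0.038]
b4 [ 0.577 -0.286  0.041] [0.361 0.099]
tin [ 0.348 -0.224 -0.015] [1.535 0.258]
```

View pics/a.png

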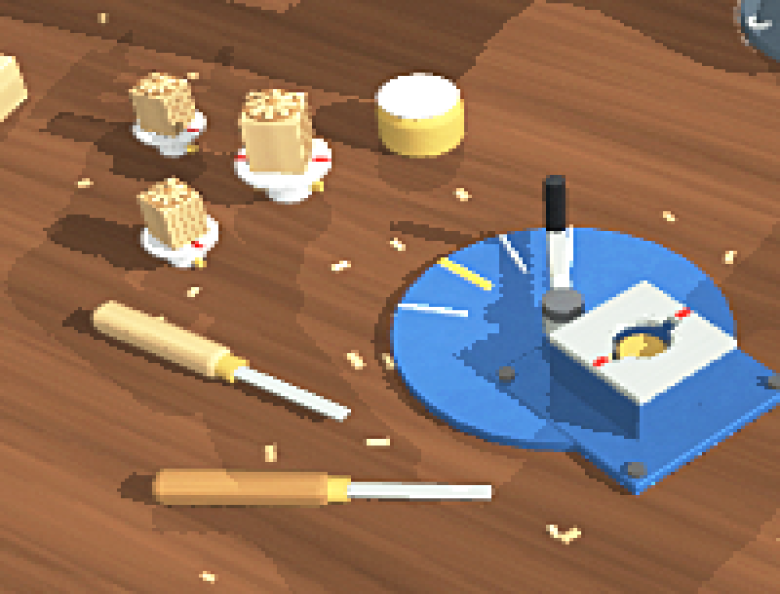

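View pics/b.png

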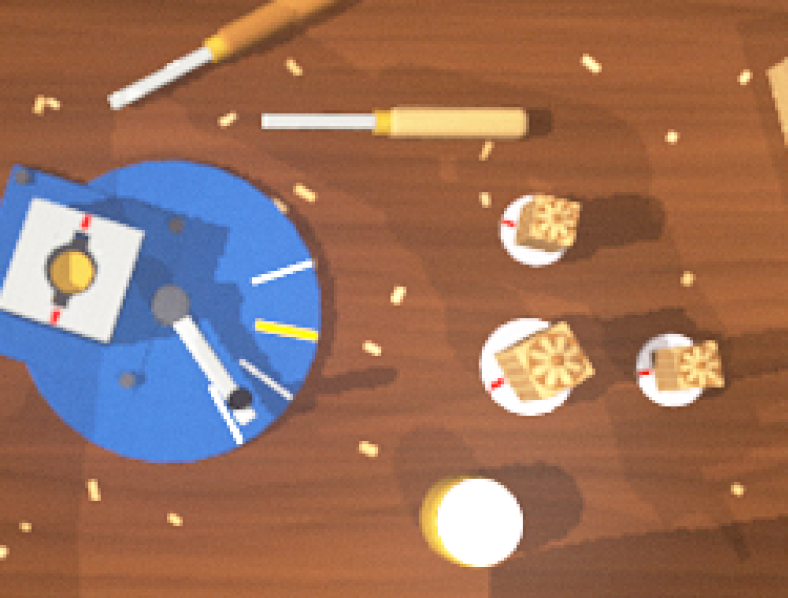

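Scene crop: three carved blanks with full-picture pixels scene (171,155), (176,186) and (200,163). In the top picture they are at (448,237), (401,193) and (402,234). The one at scene (200,163), top (402,234) has clearly the widest flange (about 98 crop px against 70), so it is the one meant. The lever is at about 0.2 rad, with its post at top (306,247) and the yellow mark at (319,221). I'm moving closer to confirm with the wrist camera.

Call:
move_arm --increments '[[[0.97,-0.7,-0.2],[0,0,0],0],[[0.97,-0.7,-0.2],[0,0,0],0],[[0.97,-0.7,-0.2],[0,0,0],0],[[0.97,-0.7,-0.2],[0,0,0],0],[[0.97,-0.7,-0.2],[0,0,0],0],[[0.97,-0.7,-0.2],[0,0,0],0],[[0.97,-0.7,-0.2],[0,0,0],0],[[0.97,-0.7,-0.2],[0,0,0],0],[[0.97,-0.7,-0.2],[0,0,0],0],[[0.97,-0.7,-0.2],[0,0,0],0],[[0.97,-0.7,-0.2],[0,0,0],0],[[0.97,-0.7,-0.2],[0,0,0],0],[[0.97,-0.7,-0.2],[0,0,0],0],[[0,0,0],[0,0,0],0]]'

```text
time_s: 2.47
position: [0.4548, -0.2476, 0.302]
tcp_rot: [[0.97, 0.243, 0.004], [0.243, -0.97, 0.001], [0.004, 0.0, -1.0]]
force: [0.7, -0.2, -0.1]
opening: 0.999
grasp_force: 0.0
```

```bash
cat >> h.py <<'E'
def pts(p,labels):
    for l in labels:
        print(l,[(round(float(d['xy'][0])*560,1),round(float(d['xy'][1])*420,1),round(float(d['confidence']),2)) for d in pinpoint(p,l)])
def go(target,yaw=None):
    "tool shift (units) and turn (units) to reach target TCP, tool y at yaw deg (mod 180)"
    s=read_state();R=np.array(s['tcp_rot']);d=R.T@(np.array(target)-s['position'])/.03
    y=np.degrees(np.arctan2(R[1,1],R[0,1])); t=0
    if yaw is not None: t=-((yaw-y+90)%180-90)
    print('now',np.array(s['position']).round(4),'yaw',round(y,1),'j6',np.round(s['joint_positions'],1),'shift units',d.round(3),'n>=',np.ceil(max(abs(d).max(),np.linalg.norm(d)*30/41)),'turn deg',round(t,1),'units',round(t/120,3))
E
python3 - <<'E'
from h import *
np.set_printoptions(precision=3,suppress=True)
go([.44,-.044,.2])
p=capture('wrist');save(p,'w1.png');print(p['eye'],p['rotation'],p['mtx'])
pts(p,['blank_center','blank_foot','brake_post','brake_mark','brake_hinge','socket_mouth'])
E
```

```text
now [ 0.455 -0.248  0.302] yaw -75.9 j6 [-41.1  16.6  91.5   0.2  71.7  34.8] shift units [ 1.16  -6.704  3.404] n>= 7.0 turn deg 0 units 0.0
[ 0.535 -0.227  0.465] [[ 0.242 -0.927 -0.287]
 [-0.97  -0.231 -0.073]
 [ 0.002  0.296 -0.955]] [[366.852   0.    277.355]
 [  0.    366.852 202.484]
 [  0.      0.      1.   ]]
blank_center [(342.0, 57.7, 0.92), (303.3, 160.3, 0.74), (399.7, 181.9, 0.72)]
blank_foot [(386.2, 172.8, 0.59)]
brake_post [(88.7, 128.6, 0.83)]
brake_mark [(128.5, 86.4, 0.77)]
brake_hinge [(41.4, 46.9, 0.62), (86.4, 133.7, 0.5)]
socket_mouth []
```

View pics/w1.png

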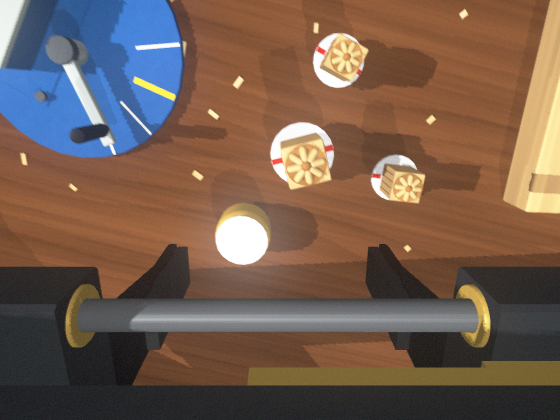

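The wrist view shows the target at (303,160), with a flange about 64 px wide; the other two are about 50 px, at (342,58) and (400,182). Its red marks are at (275,155) and (331,148). The lever post is at (89,129).

```bash
python3 - <<'E'
from h import *
np.set_printoptions(precision=4,suppress=True)
s=capture('scene');t=capture('top');w=capture('wrist')
for n,l in(('post',[(s,(273,178)),(t,(306,247)),(w,(88.7,128.6))]),('hinge',[(s,(274,203)),(t,(282,214)),(w,(41.4,46.9))]),('mark',[(s,(249,188)),(t,(319,221)),(w,(128.5,86.4))]),('blank',[(s,(200,163)),(t,(402,234)),(w,(303.3,160.3))])):
    X=tri(l);print(n,X,[(proj(p,X)-u).round(1) for p,u in l])
print('blank z.07',atz(w,(303.3,160.3),.07),atz(t,(402,234),.07))
# red marks in wrist image
hsv=cv2.cvtColor(w['img'],cv2.COLOR_RGB2HSV)
m=(((hsv[...,0]<6)|(hsv[...,0]>174))&(hsv[...,1]>150)&(hsv[...,2]>90)).astype(np.uint8)
n,_,st,c=cv2.connectedComponentsWithStats(m)
for i in range(1,n):
    if st[i,4]>6: print(st[i,4],c[i],atz(w,c[i],.04))
hsv=cv2.cvtColor(t['img'],cv2.COLOR_RGB2HSV)
m=(((hsv[...,0]<6)|(hsv[...,0]>174))&(hsv[...,1]>130)&(hsv[...,2]>90)).astype(np.uint8)
n,_,st,c=cv2.connectedComponentsWithStats(m)
for i in range(1,n):
    if st[i,4]>3: print('top',st[i,4],c[i],atz(t,c[i],.065))
go([.44,-.044,.17],-35)
E
```

```text
post [ 0.4402 -0.0465  0.071 ] [array([-0.9,  1.2]), array([ 1., -0.]), array([-4.3,  2.5])]
hinge [0.5154 0.0074 0.067 ] [array([0.7, 0.7]), array([2.1, 1.2]), array([-3.6, -3.6])]
mark [ 0.4993 -0.0818  0.0666] [array([1.1, 0.5]), array([2.5, 1.2]), array([-2.6, -4.4])]
blank [ 0.4683 -0.2805  0.0529] [array([ 0.6, -0.6]), array([0.5, 2. ]), array([ 1.3, -6.3])]
blank z.07 [ 0.464 -0.279  0.07 ] [ 0.4719 -0.2737  0.07  ]
37 [315.9189  41.8108] [ 0.5851 -0.263   0.04  ]
18 [354.2222  63.2778] [ 0.5742 -0.3088  0.04  ]
47 [324.4894 141.0638] [ 0.4861 -0.3004  0.04  ]
50 [272.5 154.5] [ 0.457  -0.2459  0.04  ]
26 [372.8462 168.6154] [ 0.4684 -0.3644  0.04  ]
top 4 [256.75 190.25] [0.5754 0.0731 0.065 ]
top 5 [390.6 190.4] [ 0.5781 -0.2515  0.065 ]
top 4 [247.25 219.75] [0.5041 0.0947 0.065 ]
top 7 [387.5714 241.2857] [ 0.4547 -0.2398  0.065 ]
now [ 0.4505 -0.2529  0.3003] yaw -76.4 j6 [-41.7  16.7  91.7  -0.   71.7  34.7] shift units [ 1.302 -6.848  4.347] n>= 7.0 turn deg -41.4 units -0.345
```

Call:
move_arm --increments '[[[0,0,0],[0,0,-0.0575],0],[[0,0,0],[0,0,-0.0575],0],[[0,0,0],[0,0,-0.0575],0],[[0,0,0],[0,0,-0.0575],0],[[0,0,0],[0,0,-0.0575],0],[[0,0,0],[0,0,-0.0575],0],[[0.69,-0.54,0.4],[0,0,0],0],[[0.69,-0.54,0.4],[0,0,0],0],[[0.69,-0.54,0.4],[0,0,0],0],[[0.69,-0.54,0.4],[0,0,0],0],[[0.69,-0.54,0.4],[0,0,0],0],[[0.69,-0.54,0.4],[0,0,0],0],[[0.69,-0.54,0.4],[0,0,0],0],[[0.69,-0.54,0.4],[0,0,0],0],[[0,0,0],[0,0,0],0],[[0,0,0],[0,0,0],0]]'

```text
time_s: 4.3
position: [0.4388, -0.0414, 0.2041]
tcp_rot: [[0.57, 0.822, -0.002], [0.822, -0.57, 0.0], [-0.001, -0.002, -1.0]]
force: [0.7, 0.3, -0.1]
opening: 1.001
grasp_force: 0.0
```

```bash
python3 - <<'E'
from h import *
np.set_printoptions(precision=4,suppress=True)
for i in range(3):
    w=capture('wrist'); print(np.array(read_state()['position']),w['eye'])
save(w,'w2.png')
pts(w,['brake_post','brake_mark','brake_hinge','socket_mouth'])
go([.44,-.0455,.058],-35)
print('pred', [proj(w,X) for X in([.4402,-.0465,.071],[.5154,.0074,.067],[.4993,-.0818,.0666],[.54,.084,.065])])
E
```

```text
[ 0.4398 -0.0425  0.2047] [0.4864 0.0268 0.3665]
[ 0.4403 -0.0431  0.205 ] [0.4872 0.0258 0.3672]
[ 0.4405 -0.0434  0.2051] [0.4876 0.0252 0.3675]
brake_post [(277.8, 192.6, 0.71), (303.1, 340.5, 0.7)]
brake_mark [(363.2, 189.7, 0.6)]
brake_hinge [(326.6, 82.4, 0.62)]
socket_mouth []
now [ 0.4399 -0.0431  0.205 ] yaw -34.9 j6 [-20.1  17.8 108.5  -0.   53.6  14.8] shift units [-0.065  0.042  4.899] n>= 5.0 turn deg 0.1 units 0.0
pred [array([279.0516, 193.7167]), array([318.6109,  84.8203]), array([359.8843, 186.6577]), array([289.0963, -26.9608])]
```

View pics/w2.png

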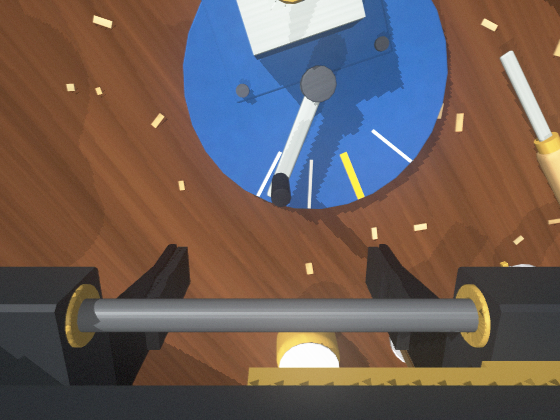

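The wrist view shows the post at (280,190), centred between the fingers. The lever sits between the 0 and 0.45 ticks, and the yellow mark is at (352,175). Descending and gripping.

Call:
move_arm --increments '[[[-0.02,0.01,0.82],[0,0,0],0],[[-0.02,0.01,0.82],[0,0,0],0],[[-0.02,0.01,0.82],[0,0,0],0],[[-0.02,0.01,0.82],[0,0,0],0],[[0,0,0.82],[0,0,0],0],[[0,0,0.8],[0,0,0],0],[[0,0,0],[0,0,0],0.3],[[0,0,0],[0,0,0],1],[[0,0,0],[0,0,0],1],[[0,0,0],[0,0,0],1],[[0,0,0],[0,0,0],1],[[0,0,0],[0,0,0],1],[[0,0,0],[0,0,0],1],[[0,0,0],[0,0,0],1]]'

```text
time_s: 5.82
position: [0.4393, -0.0448, 0.0581]
tcp_rot: [[0.571, 0.821, 0.001], [0.821, -0.571, -0.0], [0.0, 0.001, -1.0]]
force: [-0.7, 0.1, -0.8]
opening: 0.475
grasp_force: 0.0
```

```bash
python3 - <<'E'
from h import *
np.set_printoptions(precision=4,suppress=True)
go([.498,-.081,.058],-10)
s=read_state();print(s['opening'],s['grasp_force'],s['force'])
t=capture('top');w=capture('wrist')
pts(t,['brake_mark','brake_hinge','brake_post']);pts(w,['brake_mark','brake_hinge'])
hsv=cv2.cvtColor(t['img'],cv2.COLOR_RGB2HSV)[190:280,270:335]
m=((abs(hsv[...,0].astype(int)-27)<5)&(hsv[...,1]>170)&(hsv[...,2]>150)).astype(np.uint8)
n,_,st,c=cv2.connectedComponentsWithStats(m)
for i in range(1,n):
    if st[i,4]>6:
        ys,xs=np.where(_==i);P=np.array([atz(t,(x+270,y+190),.012) for x,y in zip(xs,ys)])[:,:2]
        u,S,V=np.linalg.svd(P-P.mean(0));print('yellow',st[i],P.mean(0),np.degrees(np.arctan2(V[0,1],V[0,0])))
cv2.imwrite('pics/t3.png',cv2.resize(t['img'][170:290,220:340],None,fx=5,fy=5,interpolation=3)[...,::-1])
E
```

```text
now [ 0.4393 -0.0448  0.0581] yaw -34.9 j6 [-20.4  34.3 115.9  -0.   29.8  14.5] shift units [0.127 2.294 0.007] n>= 3.0 turn deg -24.9 units -0.207
0.4748762818323234 0.0 [-0.6598  0.0658 -0.7958]
brake_mark [(322.9, 222.0, 0.59)]
brake_hinge [(282.7, 216.8, 0.67), (302.2, 137.4, 0.3)]
brake_post []
brake_mark []
brake_hinge [(368.9, 74.3, 0.98)]
```

View pics/t3.png

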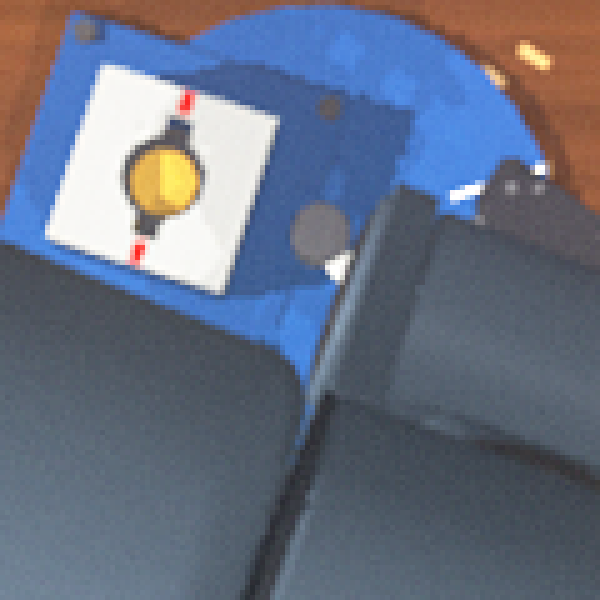

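Call:
move_arm --increments '[[[0,0,0],[0,0,0],1],[[0,0,0],[0,0,0],1],[[0,0,0],[0,0,0],1],[[0,0,0],[0,0,0],1],[[0,0,0],[0,0,0],1],[[0,0,0],[0,0,0],1]]'

```text
time_s: 6.67
position: [0.4399, -0.0449, 0.0576]
tcp_rot: [[0.572, 0.82, 0.002], [0.82, -0.572, -0.0], [0.001, 0.002, -1.0]]
force: [3.5, 0.3, -1.3]
opening: 0.171
grasp_force: 30.0
```

```bash
python3 - <<'E'
from h import *
np.set_printoptions(precision=4,suppress=True)
s=read_state();print(s['position'],s['opening'],s['grasp_force'],s['force'])
w=dict(capture('wrist'));w['rotation']=np.array(w['rotation']);  # same tool orientation as w2
w['eye']=np.array([.4876,.0252,.3675])
L=[]
for n,a,b in((0,(281,152),(259,195)),(.45,(310,160),(309,207)),(.9,(343,154),(361,198)),(1.4,(374,131),(410,160))):
    A=atz(w,a,.015)[:2];B=atz(w,b,.015)[:2];d=(B-A)/np.linalg.norm(B-A);L.append((A,d));print(n,np.degrees(np.arctan2(d[1],d[0])),A)
M=sum(np.eye(2)-np.outer(d,d) for A,d in L);b=sum((np.eye(2)-np.outer(d,d))@A for A,d in L);h=np.linalg.solve(M,b);print('hinge from ticks',h)
t=capture('top');print('socket',atz(t,(252.4,205.4),.065),atz(t,(252.6,206),.065))
E
```

```text
[ 0.4399 -0.0449  0.0576] 0.17061925926262955 30.00019536819309 [ 3.5134  0.2574 -1.3188]
0 -151.78815023583653 [ 0.4568 -0.0265]
0.45 -124.60940584554568 [ 0.4755 -0.049 ]
0.9 -100.21937730096329 [ 0.5049 -0.0624]
1.4 -71.74748287825867 [ 0.5406 -0.0606]
hinge from ticks [0.5173 0.0078]
socket [0.5386 0.083  0.065 ] [0.5372 0.0825 0.065 ]
```

Call:
move_arm --increments '[[[-0.081,0.249,0],[0,0,-0.0417],1],[[-0.081,0.249,0],[0,0,-0.0417],1],[[-0.081,0.249,0],[0,0,-0.0417],1],[[-0.081,0.249,0],[0,0,-0.0417],1],[[-0.081,0.249,0],[0,0,-0.0417],1],[[-0.081,0.249,0],[0,0,-0.0417],1],[[-0.081,0.249,0],[0,0,-0.0417],1],[[-0.081,0.249,0],[0,0,-0.0417],1],[[-0.081,0.249,0],[0,0,-0.0417],1],[[0,0,0],[0,0,0],1],[[0,0,0],[0,0,0],1],[[0,0,0],[0,0,0],1],[[0,0,0],[0,0,0],1]]'

```text
time_s: 7.85
position: [0.4976, -0.0839, 0.0577]
tcp_rot: [[-0.177, 0.984, 0.001], [0.984, 0.177, -0.003], [-0.003, 0.001, -1.0]]
force: [1.8, -5.9, -1.6]
opening: 0.172
grasp_force: 30.0
```

```bash
python3 - <<'E'
from h import *
h=np.array([.5165,.0077]);s=read_state();d=s['position'][:2]-h
print(np.hypot(*d),np.degrees(np.arctan2(d[1],d[0])),s['force']);go([.5005,-.081,.0576])
E
```

```text
0.09355649092240276 -101.66602062906266 [ 1.7540385  -5.91429804 -1.64943898]
now [ 0.4976 -0.0839  0.0577] yaw 10.2 j6 [-22.2  36.6 106.9  -0.2  36.3 -32.3] shift units [0.079 0.113 0.002] n>= 1.0 turn deg 0 units 0.0
```

Call:
move_arm --increments '[[[0.04,0.08,0],[0,0,0],1],[[0,0,0],[0,0,0],1],[[0,0,0],[0,0,0],1],[[0,0,0],[0,0,0],0.5],[[0,0,0],[0,0,0],0.5],[[0,0,0],[0,0,0],0.3],[[0,0,0],[0,0,0],0],[[0,0,0],[0,0,0],0],[[0,0,0],[0,0,0],0],[[0,0,-0.8],[0,0,0],0],[[0,0,-0.9],[0,0,0],0],[[0,0,-0.9],[0,0,0],0],[[0,0,-0.9],[0,0,0],0],[[0,0,-0.9],[0,0,0],0],[[0,0,-0.6],[0,0,0],0],[[0,0,0],[0,0,0],0],[[0,0,0],[0,0,0],0]]'

```text
time_s: 9.27
position: [0.4994, -0.0804, 0.2084]
tcp_rot: [[-0.177, 0.984, 0.002], [0.984, 0.177, -0.001], [-0.001, 0.002, -1.0]]
force: [0.6, 1.0, -0.7]
opening: 0.992
grasp_force: 0.0
```

```bash
python3 - <<'E'
from h import *
np.set_printoptions(precision=4,suppress=True)
w=capture('wrist');w=capture('wrist');save(w,'w4.png')
pts(w,['brake_post','brake_mark','brake_hinge','socket_mouth'])
print([atz(w,(0,0),.07)])
t=capture('top');pts(t,['brake_post','brake_mark','brake_hinge','socket_mouth'])
hsv=cv2.cvtColor(w['img'],cv2.COLOR_RGB2HSV)
m=(((hsv[...,0]<6)|(hsv[...,0]>174))&(hsv[...,1]>150)&(hsv[...,2]>90)).astype(np.uint8)
n,_,st,c=cv2.connectedComponentsWithStats(m)
for i in range(1,n):
    if st[i,4]>6: print(st[i],c[i],atz(w,c[i],.065))
go([.4715,-.276,.2],0)
E
```

```text
brake_post [(274.3, 191.7, 0.95)]
brake_mark [(280.9, 193.9, 0.68)]
brake_hinge [(322.6, 89.0, 0.73)]
socket_mouth []
[array([0.2738, 0.0252, 0.07  ])]
brake_post []
brake_mark []
brake_hinge [(280.7, 216.0, 0.65)]
socket_mouth [(251.1, 207.7, 0.91)]
[410   5  15  14 121] [416.8595  11.405 ] [0.5771 0.0727 0.065 ]
[323 347   6   8  27] [325.5556 350.3704] [ 0.5754 -0.2372  0.065 ]
now [ 0.499  -0.0805  0.2072] yaw 10.2 j6 [-21.9  22.3 100.    0.   57.8 -32. ] shift units [-6.252 -2.052  0.238] n>= 7.0 turn deg 10.2 units 0.085
```

View pics/w4.png

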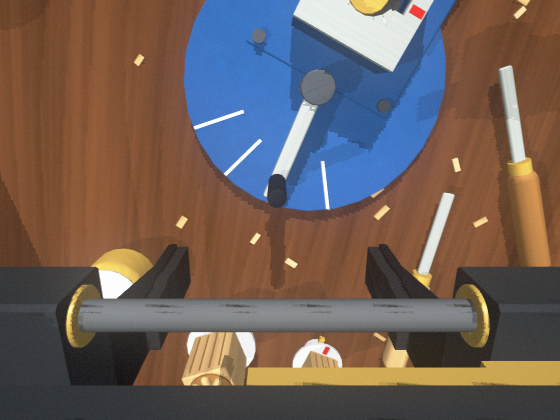

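The yellow mark is hidden right under the lever, which lies between the ticks at (243,157) and (325,185). The brake is set, so on to the blank.

Call:
move_arm --increments '[[[0,0,0],[0,0,-0.05],0],[[0,0,0],[0,0,-0.05],0],[[0,0,0],[0,0,-0.05],0],[[-0.75,-0.547,0.03],[0,0,0],0],[[-0.75,-0.547,0.03],[0,0,0],0],[[-0.75,-0.547,0.03],[0,0,0],0],[[-0.75,-0.547,0.03],[0,0,0],0],[[-0.75,-0.547,0.03],[0,0,0],0],[[-0.75,-0.547,0.03],[0,0,0],0],[[-0.75,-0.547,0.03],[0,0,0],0],[[0,0,0],[0,0,0],0],[[0,0,0],[0,0,0],0],[[0,0,0],[0,0,0],0]]'

```text
time_s: 10.9
position: [0.4718, -0.2731, 0.201]
tcp_rot: [[-0.472, 0.882, -0.001], [0.882, 0.472, 0.001], [0.001, -0.0, -1.0]]
force: [1.8, -0.2, 0.3]
opening: 1.001
grasp_force: 0.0
```

```bash
python3 - <<'E'
from h import *
np.set_printoptions(precision=4,suppress=True)
w=capture('wrist');save(w,'w5.png')
pts(w,['blank_center','blank_foot'])
hsv=cv2.cvtColor(w['img'],cv2.COLOR_RGB2HSV)
m=(((hsv[...,0]<6)|(hsv[...,0]>174))&(hsv[...,1]>150)&(hsv[...,2]>90)).astype(np.uint8)
n,_,st,c=cv2.connectedComponentsWithStats(m)
for i in range(1,n):
    if st[i,4]>6: print(st[i],c[i],atz(w,c[i],.04))
p=proj(w,[.4716,-.2735,.07]);print(p, atz(w,p,.07))
for d in pinpoint(w,'blank_center'): print(atz(w,np.array(d['xy'])*[560,420],.07))
# flange white
X=[proj(w,[.4716+.037*np.cos(a),-.2735+.037*np.sin(a),.04]) for a in np.linspace(0,6.28,40)]
im=w['img'].copy();cv2.polylines(im,[np.int32(np.round(X))],True,(0,255,0),1)
T=[proj(w,[.4716+.0311*np.cos(a),-.2735+.0311*np.sin(a),.1]) for a in np.radians([-17,73,163,253])]
cv2.polylines(im,[np.int32(np.round(T))],True,(0,0,255),1)
cv2.imwrite('pics/w5.png',cv2.resize(im[80:330,180:400],None,fx=2.4,fy=2.4,interpolation=2)[...,::-1])
go([.4716,-.2735,.0515],28)
E
```

```text
blank_center [(217.7, 290.5, 0.76), (376.2, 252.8, 0.75)]
blank_foot [(363.3, 232.8, 0.59), (228.2, 262.2, 0.58)]
[274 143   7  14  98] [277.  149.5] [ 0.4572 -0.2467  0.04  ]
[382 221  10  10  48] [386.3333 225.625 ] [ 0.5821 -0.2617  0.04  ]
[226 255   6   9  35] [228.5714 259.1429] [ 0.466  -0.3632  0.04  ]
[349 257   5   6  19] [351.2105 259.3684] [ 0.5712 -0.3072  0.04  ]
[277.0363 191.8128] [ 0.4716 -0.2735  0.07  ]
[ 0.4679 -0.381   0.07  ]
[ 0.5744 -0.2816  0.07  ]
now [ 0.4723 -0.2724  0.2013] yaw 28.3 j6 [-41.7  25.7  94.9   0.   59.5 -70. ] shift units [-0.025 -0.037  4.993] n>= 5.0 turn deg 0.3 units 0.002
```

View pics/w5.png

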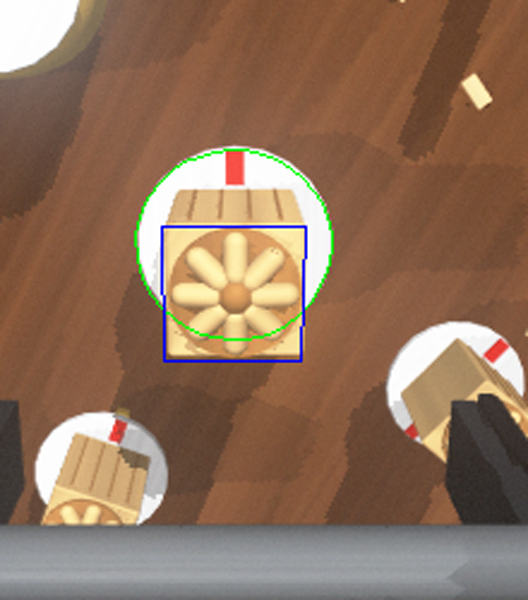

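The projected outlines match the flange and block top of the large blank (crop centre about (235,260)). It is square to the gripper, with the red mark straight up at (235,168). Descending and gripping.

Call:
move_arm --increments '[[[0,0,0.83],[0,0,0],0],[[0,0,0.83],[0,0,0],0],[[0,0,0.83],[0,0,0],0],[[0,0,0.83],[0,0,0],0],[[0,0,0.83],[0,0,0],0],[[0,0,0.83],[0,0,0],0],[[0,0,0],[0,0,0],0],[[0,0,0],[0,0,0],1],[[0,0,0],[0,0,0],1],[[0,0,0],[0,0,0],1],[[0,0,0],[0,0,0],1],[[0,0,0],[0,0,0],1],[[0,0,0],[0,0,0],1],[[0,0,0],[0,0,0],1],[[0,0,0],[0,0,0],1],[[0,0,0],[0,0,0],1],[[0,0,0],[0,0,0],1]]'

```text
time_s: 12.52
position: [0.4723, -0.2738, 0.0523]
tcp_rot: [[-0.472, 0.881, 0.0], [0.881, 0.472, -0.0], [-0.001, 0.0, -1.0]]
force: [-0.0, 0.9, 3.4]
opening: 0.506
grasp_force: 30.0
```

```bash
python3 - <<'E'
from h import *
s=read_state();print(s['opening'],s['grasp_force'],s['force'],s['position']);go([.539,.0835,.18],73)
E
```

```text
0.5055550799127804 29.99515496660024 [-0.00764483  0.94394378  3.40771679] [ 0.47231111 -0.27378568  0.05228591]
now [ 0.4723 -0.2738  0.0523] yaw 28.2 j6 [-41.8  39.  101.   -0.   40.  -70. ] shift units [ 9.446  7.584 -4.261] n>= 10.0 turn deg -44.8 units -0.374
```

Call:
move_arm --increments '[[[0,0,-0.61],[0,0,-0.0534],1],[[0,0,-0.61],[0,0,-0.0534],1],[[0,0,-0.61],[0,0,-0.0534],1],[[0,0,-0.61],[0,0,-0.0534],1],[[0,0,-0.61],[0,0,-0.0534],1],[[0,0,-0.61],[0,0,-0.0534],1],[[0,0,-0.61],[0,0,-0.0534],1],[[0.104,0.92,0],[0,0,0],1],[[0.104,0.92,0],[0,0,0],1],[[0.104,0.92,0],[0,0,0],1],[[0.104,0.92,0],[0,0,0],1],[[0.104,0.92,0],[0,0,0],1],[[0.104,0.92,0],[0,0,0],1],[[0.104,0.92,0],[0,0,0],1],[[0.104,0.92,0],[0,0,0],1],[[0.104,0.92,0],[0,0,0],1],[[0.104,0.92,0],[0,0,0],1],[[0.104,0.92,0],[0,0,0],1],[[0.104,0.92,0],[0,0,0],1],[[0.104,0.92,0],[0,0,0],1]]'

```text
time_s: 14.18
position: [0.5373, 0.0828, 0.179]
tcp_rot: [[-0.956, 0.292, -0.002], [0.292, 0.956, 0.0], [0.002, -0.001, -1.0]]
force: [0.0, -0.7, -3.3]
opening: 0.505
grasp_force: 30.0
```

Call:
move_arm --increments '[[[0,0,0],[0,0,0],1],[[0,0,0],[0,0,0],1],[[0,0,0],[0,0,0],1]]'

```text
time_s: 14.43
position: [0.5373, 0.0812, 0.1792]
tcp_rot: [[-0.957, 0.291, -0.002], [0.291, 0.957, -0.0], [0.002, -0.001, -1.0]]
force: [0.3, -0.4, -3.3]
opening: 0.501
grasp_force: 30.0
```

```bash
python3 - <<'E'
from h import *
np.set_printoptions(precision=4,suppress=True)
s=read_state();print(s['opening'],s['grasp_force'],s['force'],s['position']);go([.539,.0835,.18],73)
w=capture('wrist');c=capture('scene')
pts(w,['socket_mouth','blank_foot','brake_post','brake_mark'])
pts(c,['socket_mouth','blank_foot','blank_center','brake_post','brake_mark'])
a=cv2.resize(w['img'],(400,300),interpolation=3);print(proj(w,[.539,.0835,.065]))
b=cv2.resize(c['img'][100:280,190:370],(600,600),interpolation=3)
a=cv2.resize(w['img'][0:240,140:420],(700,600),interpolation=3)
cv2.imwrite('pics/w6.png',a[...,::-1]);cv2.imwrite('pics/c6.png',b[...,::-1])
E
```

```text
0.5012902285402641 29.99456997960806 [ 0.301  -0.3683 -3.3493] [0.5373 0.0812 0.1792]
now [0.5373 0.0812 0.1792] yaw 73.1 j6 [ -3.2  27.3  96.3  -0.   56.5 -76.2] shift units [-0.032  0.09  -0.027] n>= 1.0 turn deg 0.1 units 0.001
socket_mouth []
blank_foot []
brake_post [(59.4, 211.3, 0.57)]
brake_mark [(61.3, 219.4, 0.68)]
socket_mouth [(295.4, 220.9, 0.82)]
blank_foot [(294.6, 205.7, 0.92), (178.1, 197.8, 0.81), (178.2, 164.8, 0.73)]
blank_center [(171.4, 184.4, 0.98), (295.0, 185.3, 0.63), (173.9, 153.4, 0.58)]
brake_post []
brake_mark [(249.8, 187.9, 0.86)]
[281.3029 198.6432]
```

View pics/w6.png

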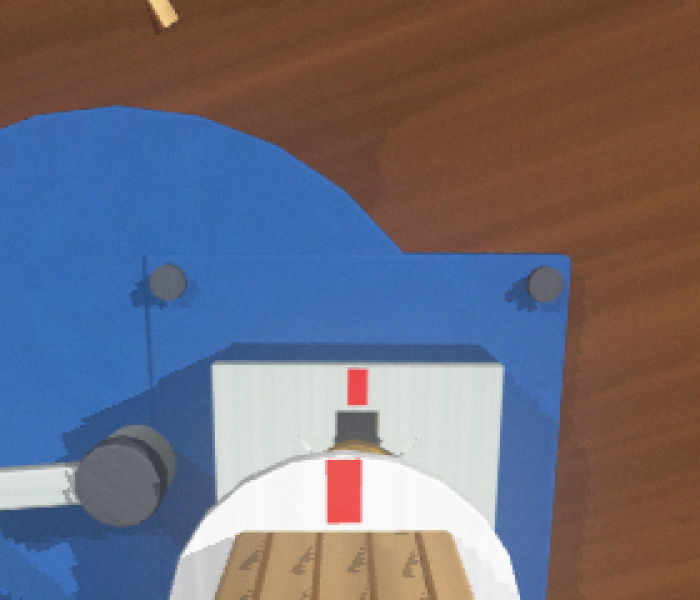

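The wrist crop shows the blank square above the socket. The blank's red mark is at crop (344,490), the socket's red mark at (357,387), and the stand's top edge runs along row 362 from 213 to 503. There is a small sideways offset to correct.

```bash
python3 - <<'E'
from h import *
np.set_printoptions(precision=4,suppress=True)
w=capture('wrist');s=read_state();R=np.array(s['tcp_rot']);p=np.array(s['position'])
def tl(u,z): return (R.T@(atz(w,u,z)-p))[:2]*1000
f=lambda x,y:(140+x/2.5-.3,y/2.5-.3)
print('tool-frame mm: A,B',tl(f(213,362),.065),tl(f(503,362),.065))
print('mark top/bot',tl(f(357,369),.065),tl(f(357,405),.065),'slot end',tl(f(357,411),.065),'slot l/r',tl(f(336,411),.065),tl(f(378,411),.065))
print('blank mark in/out',tl(f(344,522),.167),tl(f(344,459),.167),'sides',tl(f(327,460),.167),tl(f(361,460),.167))
print(p,R[:,2])
c=capture('scene');t=capture('top')
for n in('socket_mouth',):
  for q in(c,t):
    for d in pinpoint(q,n)[:1]: print(n,d['confidence'],atz(q,np.array(d['xy'])*[560,420],.065))
# socket marks in top image at full res
E
```

```text
tool-frame mm: A,B [ 41.3123 -39.9767] [41.2308 47.658 ]
mark top/bot [39.1543  3.555 ] [28.1091  3.5888] slot end [26.2426  3.5945] slot l/r [26.248 -2.855] [26.2371 10.0437]
blank mark in/out [24.2769 -0.2334] [37.3822 -0.2178] sides [37.1811 -3.575 ] [37.176   3.1386]
[0.5381 0.0812 0.18  ] [ 0.0001  0.     -1.    ]
socket_mouth 0.76 [0.548  0.0911 0.065 ]
```

Call:
move_arm --increments '[[[-0.055,0.065,0],[0,0,0],1],[[-0.055,0.065,0],[0,0,0],1],[[0,0,0.4],[0,0,0],1],[[0,0,0.5],[0,0,0],1],[[0,0,0.4],[0,0,0],1],[[0,0,0],[0,0,0],1],[[0,0,0],[0,0,0],1],[[0,0,0],[0,0,0],1],[[0,0,0],[0,0,0],1]]'

```text
time_s: 15.98
position: [0.5433, 0.0842, 0.1418]
tcp_rot: [[-0.956, 0.292, 0.002], [0.292, 0.956, -0.0], [-0.002, 0.001, -1.0]]
force: [-0.6, -0.2, -2.4]
opening: 0.508
grasp_force: 30.0
```

```bash
python3 - <<'E'
from h import *
np.set_printoptions(precision=4,suppress=True)
w=capture('wrist');s=read_state();R=np.array(s['tcp_rot']);p=np.array(s['position'])
def tl(u,z): return (R.T@(atz(w,u,z)-p))[:2]*1000
hsv=cv2.cvtColor(w['img'],cv2.COLOR_RGB2HSV)
m=(((hsv[...,0]<6)|(hsv[...,0]>174))&(hsv[...,1]>150)&(hsv[...,2]>90)).astype(np.uint8)
n,_,st,c=cv2.connectedComponentsWithStats(m)
for i in range(1,n):
    if st[i,4]>6: print(st[i],c[i],tl(c[i],.065),tl(c[i],p[2]-.0123))
print(p,s['force'])
# steel top back edge: profile of gray rows
g=w['img'].astype(int);
for cc in(250,310): print(cc,[(r,*g[r,cc]) for r in range(135,165,1) if abs(g[r,cc]-g[r-1,cc]).sum()>60])
for rr in(165,172): print(rr,[(x,*g[rr,x]) for x in range(200,370) if abs(g[rr,x]-g[rr,x-1]).sum()>100])
E
```

```text
[273 149   8  16 128] [276.5 156.5] [39.0434 -0.7206] [50.8152 -0.4627]
[271 184  13  25 325] [277. 196.] [11.9376 -0.426 ] [31.0247 -0.2476]
[0.5432 0.0842 0.1418] [ 0.9226 -0.1623 -2.5109]
250 [(145, np.int64(151), np.int64(157), np.int64(159)), (147, np.int64(217), np.int64(221), np.int64(220))]
310 [(145, np.int64(128), np.int64(140), np.int64(151)), (147, np.int64(214), np.int64(219), np.int64(216))]
165 [(210, np.int64(176), np.int64(190), np.int64(196)), (343, np.int64(95), np.int64(129), np.int64(172)), (369, np.int64(100), np.int64(83), np.int64(77))]
172 [(210, np.int64(120), np.int64(141), np.int64(164)), (211, np.int64(213), np.int64(220), np.int64(216)), (267, np.int64(97), np.int64(97), np.int64(98)), (286, np.int64(178), np.int64(179), np.int64(168)), (287, np.int64(220), np.int64(222), np.int64(220)), (343, np.int64(74), np.int64(110), np.int64(166)), (369, np.int64(106), np.int64(76), np.int64(63))]
```

Call:
move_arm --increments '[[[0.06,-0.01,0],[0,0,0],1],[[0,0,0.3],[0,0,0],1],[[0,0,0],[0,0,0],1],[[0,0,0],[0,0,0],1],[[0,0,0],[0,0,0],1],[[0,0,0],[0,0,0],1]]'

```text
time_s: 16.53
position: [0.5407, 0.0844, 0.1319]
tcp_rot: [[-0.956, 0.292, 0.0], [0.292, 0.956, 0.0], [-0.0, 0.0, -1.0]]
force: [-0.2, 1.1, -2.4]
opening: 0.506
grasp_force: 30.0
```

```bash
cat > chk.py <<'E'
from h import *
np.set_printoptions(precision=4,suppress=True)
w=capture('wrist');s=read_state();R=np.array(s['tcp_rot']);p=np.array(s['position'])
def tl(u,z): return (R.T@(atz(w,u,z)-p))[:2]*1000
hsv=cv2.cvtColor(w['img'],cv2.COLOR_RGB2HSV)
m=(((hsv[...,0]<6)|(hsv[...,0]>174))&(hsv[...,1]>150)&(hsv[...,2]>90)).astype(np.uint8)
n,_,st,c=cv2.connectedComponentsWithStats(m)
for i in range(1,n):
    if st[i,4]>6: print(st[i],c[i],tl(c[i],.065),tl(c[i],p[2]-.0123))
g=w['img'].astype(int)
e=[next((r for r in range(100,170) if g[r,k].min()>185),0) for k in (240,250,310,320)]
print('edge rows',e,[tl((k,r-.7),.065) for k,r in zip((240,250,310,320),e)])
print(p,s['force'],s['moment'],s['grasp_force']);go(p,73)
E
python3 chk.py
```

```text
[273 155   9  17 147] [276.9388 163.3265] [36.6195 -0.4732] [47.6236 -0.316 ]
[271 184  13  25 325] [277. 196.] [15.0092 -0.4621] [31.1662 -0.3075]
edge rows [153, 153, 154, 154] [array([ 43.6675, -23.6877]), array([ 43.6628, -17.3999]), array([43.0025, 20.3326]), array([42.9978, 26.6221])]
[0.5407 0.0844 0.132 ] [ 0.1391  0.4867 -2.4162] [ 0.0746 -0.1771 -0.002 ] 29.994650641456246
now [0.5407 0.0844 0.132 ] yaw 73.0 j6 [ -2.8  31.5  98.2   0.   50.3 -75.9] shift units [0. 0. 0.] n>= 0.0 turn deg 0.0 units 0.0
```

Call:
move_arm --increments '[[[-0.02,0,0.12],[0,0,0],1],[[0,0,0.2],[0,0,0],1],[[0,0,0.2],[0,0,0],1],[[0,0,0.15],[0,0,0],1],[[0,0,0.15],[0,0,0],1],[[0,0,0],[0,0,0],1],[[0,0,0],[0,0,0],1]]'

```text
time_s: 17.17
position: [0.5409, 0.0842, 0.1068]
tcp_rot: [[-0.956, 0.292, -0.001], [0.292, 0.956, 0.0], [0.001, -0.0, -1.0]]
force: [-0.9, -0.2, -2.8]
opening: 0.504
grasp_force: 30.0
```

```bash
python3 chk.py
```

```text
[273 163   9  17 149] [276.9866 170.7852] [37.4201 -0.4383] [44.0404 -0.3526]
[271 184  13  25 325] [277. 196.] [22.4753 -0.4504] [31.2767 -0.3629]
edge rows [161, 161, 161, 161] [array([ 43.4663, -21.2852]), array([ 43.4623, -15.6459]), array([43.4386, 18.1782]), array([43.4346, 23.8137])]
[0.541  0.0843 0.1071] [-0.2277 -0.3862 -2.644 ] [ 0.0399 -0.1538  0.0025] 29.994624126702547
now [0.541  0.0843 0.1071] yaw 73.0 j6 [ -2.8  33.8  99.1   0.   47.1 -75.9] shift units [0. 0. 0.] n>= 0.0 turn deg 0.0 units 0.0
```

The foot is 10 mm into the mouth with no contact force. Pushing on against the spring.

Call:
move_arm --increments '[[[0,0,0.12],[0,0,0],1],[[0,0,0.12],[0,0,0],1],[[0,0,0.12],[0,0,0],1],[[0,0,0.1],[0,0,0],1],[[0,0,0],[0,0,0],1],[[0,0,0],[0,0,0],1],[[0,0,0],[0,0,0],1]]'

```text
time_s: 17.8
position: [0.5418, 0.0842, 0.0942]
tcp_rot: [[-0.956, 0.292, 0.001], [0.292, 0.956, -0.0], [-0.001, 0.0, -1.0]]
force: [0.4, 0.7, 5.5]
opening: 0.501
grasp_force: 30.0
```

```bash
python3 chk.py
```

```text
[272 166  10  14 136] [276.4706 172.3088] [39.2778 -0.6121] [43.1111 -0.5416]
[271 184  13  25 325] [277. 196.] [26.0853 -0.3472] [31.0825 -0.3001]
edge rows [164, 164, 164, 164] [array([ 44.1736, -19.9302]), array([ 44.1692, -14.6305]), array([44.1426, 17.161 ]), array([44.1382, 22.4585])]
[0.5417 0.0842 0.0942] [-0.3651 -0.4794  5.0849] [0.0837 0.0123 0.0183] 29.994603004306555
now [0.5417 0.0842 0.0942] yaw 73.0 j6 [ -2.8  35.   99.5   0.   45.4 -75.9] shift units [0. 0. 0.] n>= 0.0 turn deg 0.0 units 0.0
```

The push force is about 8 N, with the block about 47 mm above the mouth, so the lugs are under the plate. Twisting clockwise.

Call:
move_arm --increments '[[[0,0,0.04],[0,0,0],1],[[0,0,0],[0,0,0.0417],1],[[0,0,0],[0,0,0.0417],1],[[0,0,0],[0,0,0.0417],1],[[0,0,0],[0,0,0.0417],1],[[0,0,0],[0,0,0.0417],1],[[0,0,0],[0,0,0.0417],1],[[0,0,0],[0,0,0.0417],1],[[0,0,0],[0,0,0.0417],1],[[0,0,0],[0,0,0.0417],1],[[0,0,0],[0,0,0.0417],1],[[0,0,0],[0,0,0.0417],1],[[0,0,0],[0,0,0],1],[[0,0,0],[0,0,0],1]]'

```text
time_s: 19.02
position: [0.5417, 0.0837, 0.0931]
tcp_rot: [[-0.31, 0.951, 0.001], [0.951, 0.31, -0.001], [-0.001, 0.001, -1.0]]
force: [-0.5, -1.2, 5.4]
opening: 0.505
grasp_force: 30.0
```

```bash
python3 chk.py
```

```text
[271 184  13  25 325] [277. 196.] [26.4111 -0.144 ] [31.1012 -0.1139]
[210 195  14  15 110] [216.5818 202.0545] [ 23.0124 -33.0502] [ 27.9846 -30.2901]
edge rows [155, 140, 0, 0] [array([ 49.1888, -19.4612]), array([ 56.9861, -14.0467]), array([121.4786,  15.2808]), array([121.4738,  19.9142])]
[0.5417 0.0837 0.0931] [-1.2579 -1.7206  5.581 ] [-0.2985  0.0167  0.1331] 30.000596505124122
now [0.5417 0.0837 0.0931] yaw 18.1 j6 [ -2.9  35.1  99.6  -0.1  45.2 -20.9] shift units [0. 0. 0.] n>= 0.0 turn deg -54.9 units -0.458
```

Call:
move_arm --increments '[[[0,0,0],[0,0,0.0417],1],[[0,0,0],[0,0,0.0417],1],[[0,0,0],[0,0,0.0417],1],[[0,0,0],[0,0,0.0417],1],[[0,0,0],[0,0,0.0417],1],[[0,0,0],[0,0,0.0417],1],[[0,0,0],[0,0,0.025],1],[[0,0,0],[0,0,0.02],1],[[0,0,0],[0,0,0],1],[[0,0,0],[0,0,0],1],[[0,0,0],[0,0,0],1],[[0,0,0],[0,0,0],1]]'

```text
time_s: 20.07
position: [0.5411, 0.0837, 0.0931]
tcp_rot: [[0.296, 0.955, 0.0], [0.955, -0.296, -0.002], [-0.002, 0.001, -1.0]]
force: [-2.2, -1.7, 6.2]
opening: 0.505
grasp_force: 30.0
```

```bash
python3 chk.py
```

```text
[271 184  13  25 325] [277. 196.] [26.4929 -0.0882] [31.1695 -0.0733]
[201 237   6  10  46] [203.5    241.0435] [  0.065 -41.533] [  6.9277 -38.0896]
[348 237   7  10  53] [350.9623 241.1509] [-0.1151 41.5696] [ 6.7626 38.1385]
edge rows [165, 164, 164, 164] [array([ 43.9555, -19.573 ]), array([ 44.4844, -14.2886]), array([44.4476, 17.3213]), array([44.4414, 22.5906])]
[0.5411 0.0837 0.0931] [-1.7929 -1.3018  6.4022] [-0.2538  0.2317  0.5724] 30.040042775217444
now [0.5411 0.0837 0.0931] yaw -17.2 j6 [-2.8 35.1 99.6 -0.1 45.3 14.5] shift units [0. 0. 0.] n>= 0.0 turn deg 89.8 units 0.748
```

The twist moment jumped to 0.57 N m at 90°, so it is at the stop. The blank has not slipped in the grip and the socket marks are centred. Handing in.

```bash
python3 -c "
from h import *
print(hand_in())"
```

```text
the job is handed in; nothing more can be done
None
```

I swung the brake lever to the yellow mark, pushed the blank into the socket and twisted it 90° clockwise to its stop; the arm is still gripping it (30 N), and the job is handed in. The hand-in returned no verdict.

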